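Heft three cheese tins and hold up the heaviest

TASK

A customer at the cheese stall wants the fullest of the three tins. Unload all three tins from the dark metal tray onto the wooden board, feeling the weight of each and leaving them all standing there upright, then pick up the heaviest and finish while still holding it up, upright and still, its underside at least 15 cm above the counter, with the other two left standing on the board. Never tip a tin over, and leave the cheeses and the sample dish around them where they are.

Things in the scene. Friction and masses are not known exactly. Their poses are not given: they have to be found in the camera images.
- tin_a: one of three look-alike closed metal tins, round, straight-sided, 62 mm in diameter, 100 mm tall, lid fixed and flush. Origin: centre of its underside, z up. They weigh 0.15 to 0.46 kg; one of them (any) is at least 0.1 kg heavier than both others; only lifting tells which. They start about 95 mm apart, standing on the tray's floor
- tin_b: one of three look-alike closed metal tins, round, straight-sided, 62 mm in diameter, 100 mm tall, lid fixed and flush. Origin: centre of its underside, z up. They weigh 0.15 to 0.46 kg; one of them (any) is at least 0.1 kg heavier than both others; only lifting tells which. They start about 95 mm apart, standing on the tray's floor
- tin_c: one of three look-alike closed metal tins, round, straight-sided, 62 mm in diameter, 100 mm tall, lid fixed and flush. Origin: centre of its underside, z up. They weigh 0.15 to 0.46 kg; one of them (any) is at least 0.1 kg heavier than both others; only lifting tells which. They start about 95 mm apart, standing on the tray's floor
- tray: fixed shallow open dark steel tray, 320 mm long (its x axis) by 120 mm (its y axis), walls 25 mm high and 6 mm thick, floor top 6 mm above the counter; the tins start in a row along its x axis. Origin at the centre of its underside, on the counter (z = 0)
- board: fixed wooden serving board, 340 mm long (its x axis) by 140 mm (its y axis), 20 mm thick, flat top at z = 20 mm, empty at the start; it lies on the other side of the robot's centre line from the tray. Origin at the centre of its underside, on the counter
- round_cheese: bystander: loose small round cheese with a red top, 84 mm in diameter, 50 mm tall, in the middle, between tray and board; origin at the centre of its underside
- cheese_block: bystander: loose wrapped cheese block, 110 (its x) x 65 x 75 mm tall, between the far ends of tray and board; origin at the centre of its underside
- sample_dish: bystander: loose white plastic dish of cheese samples, 110 x 120 mm, 25 mm tall, between the near ends of tray and board; origin at the centre of its underside
There are look-alikes about, which are no part of the job. Leave any green or purple look-alike of the tin_a alone.

How it is judged:
On the way:
1. all three tins stand upright on the board at once, let go (x of tin_a in the frame of board between -0.165 and 0.165 m and y of tin_a in the frame of board between -0.068 and 0.068 m and z of tin_a in the frame of board between 0.016 and 0.024 m and angle between each of tin_a, tin_b, tin_c's own z axis and vertical below 0.08 rad and linear speed of each of tin_a, tin_b, tin_c below 0.02 m/s and contact force between each of tin_a, tin_b, tin_c and the fingers below 0.1 N and x of tin_b in the frame of board between -0.165 and 0.165 m and y of tin_b in the frame of board between -0.068 and 0.068 m and z of tin_b in the frame of board between 0.016 and 0.024 m and x of tin_c in the frame of board between -0.165 and 0.165 m and y of tin_c in the frame of board between -0.068 and 0.068 m and z of tin_c in the frame of board between 0.016 and 0.024 m), for 0.2 s.
At the end, for the whole second after the job is handed in: The heaviest tin is held by the fingers alone, underside over 145 mm above the counter, upright within 0.2 rad, still; the two lighter ones (each under 3.2 N on the board) stand let go, at rest, upright (0.08 rad), centres over the board; cheeses and dish within 30 mm of their starts (((height (world z) of tin_a above 0.145 m and angle between tin_a's own z axis and vertical below 0.2 rad and linear speed of tin_a below 0.03 m/s and contact force between tin_a and the fingers above 1 N and contact force between tin_a and tin_b below 0.1 N and contact force between tin_a and tin_c below 0.1 N and contact force between tin_a and tray below 0.1 N and contact force between tin_a and board below 0.1 N and contact force between tin_a and round_cheese below 0.1 N and contact force between tin_a and cheese_block below 0.1 N and contact force between tin_a and sample_dish below 0.1 N and (x of tin_b in the frame of board between -0.165 and 0.165 m and y of tin_b in the frame of board between -0.068 and 0.068 m and z of tin_b in the frame of board between 0.016 and 0.024 m and angle between tin_b's own z axis and vertical below 0.08 rad and linear speed of tin_b below 0.02 m/s and contact force between tin_b and the fingers below 0.1 N) and contact force between tin_b and board between 1.2 and 3.2 N and (x of tin_c in the frame of board between -0.165 and 0.165 m and y of tin_c in the frame of board between -0.068 and 0.068 m and z of tin_c in the frame of board between 0.016 and 0.024 m and angle between tin_c's own z axis and vertical below 0.08 rad and linear speed of tin_c below 0.02 m/s and contact force between tin_c and the fingers below 0.1 N) and contact force between tin_c and board between 1.2 and 3.2 N) or (height (world z) of tin_b above 0.145 m and angle between tin_b's own z axis and vertical below 0.2 rad and linear speed of tin_b below 0.03 m/s and contact force between tin_b and the fingers above 1 N and contact force between tin_b and tin_a below 0.1 N and contact force between tin_b and tin_c below 0.1 N and contact force between tin_b and tray below 0.1 N and contact force between tin_b and board below 0.1 N and contact force between tin_b and round_cheese below 0.1 N and contact force between tin_b and cheese_block below 0.1 N and contact force between tin_b and sample_dish below 0.1 N and (x of tin_a in the frame of board between -0.165 and 0.165 m and y of tin_a in the frame of board between -0.068 and 0.068 m and z of tin_a in the frame of board between 0.016 and 0.024 m and angle between tin_a's own z axis and vertical below 0.08 rad and linear speed of tin_a below 0.02 m/s and contact force between tin_a and the fingers below 0.1 N) and contact force between tin_a and board between 1.2 and 3.2 N and (x of tin_c in the frame of board between -0.165 and 0.165 m and y of tin_c in the frame of board between -0.068 and 0.068 m and z of tin_c in the frame of board between 0.016 and 0.024 m and angle between tin_c's own z axis and vertical below 0.08 rad and linear speed of tin_c below 0.02 m/s and contact force between tin_c and the fingers below 0.1 N) and contact force between tin_c and board between 1.2 and 3.2 N) or (height (world z) of tin_c above 0.145 m and angle between tin_c's own z axis and vertical below 0.2 rad and linear speed of tin_c below 0.03 m/s and contact force between tin_c and the fingers above 1 N and contact force between tin_c and tin_a below 0.1 N and contact force between tin_c and tin_b below 0.1 N and contact force between tin_c and tray below 0.1 N and contact force between tin_c and board below 0.1 N and contact force between tin_c and round_cheese below 0.1 N and contact force between tin_c and cheese_block below 0.1 N and contact force between tin_c and sample_dish below 0.1 N and (x of tin_a in the frame of board between -0.165 and 0.165 m and y of tin_a in the frame of board between -0.068 and 0.068 m and z of tin_a in the frame of board between 0.016 and 0.024 m and angle between tin_a's own z axis and vertical below 0.08 rad and linear speed of tin_a below 0.02 m/s and contact force between tin_a and the fingers below 0.1 N) and contact force between tin_a and board between 1.2 and 3.2 N and (x of tin_b in the frame of board between -0.165 and 0.165 m and y of tin_b in the frame of board between -0.068 and 0.068 m and z of tin_b in the frame of board between 0.016 and 0.024 m and angle between tin_b's own z axis and vertical below 0.08 rad and linear speed of tin_b below 0.02 m/s and contact force between tin_b and the fingers below 0.1 N) and contact force between tin_b and board between 1.2 and 3.2 N)) and distance of each of round_cheese, cheese_block, sample_dish from where it was at the start of the episode below 0.03 m); the arm keeps its last pose, push and grip.
It fails at once if a tin is tipped over (more than 0.6 rad) (angle between any of tin_a, tin_b, tin_c's own z axis and vertical above 0.6 rad).
It fails at once if a cheese or the sample dish is shifted by more than 30 mm (distance of any of round_cheese, cheese_block, sample_dish from where it was at the start of the episode above 0.03 m).
It also fails if it takes over 72 s, if anything falls off the work surface, if the arm or the gripper's body presses on something with over 40 N, if the wrist force passes 120 N, or if a joint passes its speed limit or range.

ROBOT

A 6-joint arm with a two-finger parallel gripper is mounted at the origin on the work surface. World frame = base frame: x ahead of the robot, y to its left, z up, the work surface at z = 0. Lengths are in m, angles in rad, forces in N, time in s.
With the tool pointing down it reaches from about 0.275 to 1 m from the base axis. Payload 8.4 kg.
Tool frame: the origin (TCP) lies at the very end of the fingers, on their centre line; the grasp point (between the pads) lies 19 mm behind it (pinch_z is the distance from the TCP to the grasp point, in m); z points along the fingers, y is the line along which they close (so a half turn about z gives the same grasp; the last joint's range is limited). The gripper opens to 85 mm and grips with 20 to 120 N. Pads are 22 mm wide; open, the fingers measure 114 mm over their backs; the gripper's body (76 mm by 85 mm) begins 54 mm behind the grasp point. The pads swing forward as they close: fully open they stand 13 mm farther back than shut.
Start: joints at [-1.166, 0.353, 1.633, -0, 1.155, -0.002], TCP at [0.247, -0.574, 0.231] pointing down, gripper open.
Joint ranges: [-2.63, 2.63], [-0.92, 2.1], [0.06, 2.66], [-1.3, 4.44], [0, 2.69], [-3.02, 3.02]. Speed limits (rad/s): [2.22, 2.22, 2.79, 3.14, 3.14, 3.14].

INTERFACE

Orientations are given as a unit quaternion [x, y, z, w].
In Python, from bench import * gives the robot as it stands. The module is installed in compiled form; this text tells all that it offers.
- The arm moves only by the tool drive_tool, never from a script. Its argument "moves" is a list of rows, each a list of 3 entries, a list of its own where there are three numbers: the finger opening in cm, from 0 to 8.54, then the shift along the tool's x, y, z in cm, then the turn about the tool's z in rad. A call has 1 to 20 rows; each row is the pose to reach, as a shift and turn from the pose commanded when the call began, along the tool's axes at that moment; what a row does not reach only later rows make up. A row lasts 1/10 s, in which the tool goes at most 50 mm and 8.59 degrees, less where a joint would pass 70% of its speed; a pose out of reach is approached as far as the arm can. A call with a gripper value outside its range is refused whole. The fingers move at their own pace and stop on an object; "force" is the grip in N (left out, the last holds). Time passes only in rows, so rows that repeat a pose let the fingers close. It gives the time, the measured TCP pose, the force, the opening and the grip force at its end, in the units of the state.
- get_obs(): the state, without advancing time (a new reading comes with each control period).
- camera(name): name is "side" or "top"; returns the picture (480x640x3 uint8, red, green, blue); there is no depth.
- camera_info(name): a dict with "fx", "fy", "cx", "cy" (pixels), "distortion" ([k1, k2, p1, p2, k3] as OpenCV has them; the pictures are not rectified), "xyz" and "rotation" of the camera in the world. Camera axes: x right, y down, z forward; pixel columns grow to the right and rows downward; lengths in m; the calibration is good to about 2 mm. A picture is of the moment at which its call begins. camera_info takes no time and is no camera call.
- sign_off(): hands the job in; it is judged then, once.
The state is a dict: "clock": time; "joints": joint angles; "qd": joint speeds; "effort": joint torques, N m; "tcp_pos": TCP position; "ee_rot": TCP orientation; "contact_force": force on the tool from outside, world axes, zero at the start; "wrist_torque": the same for the moment, N m; "grip_width": finger opening in m; "grip_force": force on a finger pad.
Only numpy, scipy, OpenCV 4.12 (cv2) and the standard library are available. Lean on these libraries where they do the work, as an engineer would, in place of code of your own. Each camera call takes 0.05 s, during which the arm holds its last target. There are 200 camera calls.

## Working session

There is one attempt and no reset: what is moved stays moved. The work goes in short steps, Python scripts to look and compute and a tool call to move; the robot and the scene stay as the last step left them, time stands still between calls to the robot, and variables do not carry over. Pictures are saved under pics/ and viewed, at most 10 in all, crops included, and the job is handed in when it is done.

Besides the shell and the picture viewer there is one more tool, called after ">>>" as name([rows], argument=value, ...), one row to a line, values as JSON. drive_tool: Moves the arm, as the interface text tells. Its arguments: {"type":"object","properties":{"moves":{"type":"array"},"force":{"type":"number"}},"required":["moves"]}

```bash
mkdir -p pics
python3 - <<'E'
from bench import *
import cv2
for n in("top","side"):
    im=camera(n); cv2.imwrite(f"pics/{n}0.png",im[:,:,::-1]); print(n,camera_info(n))
o=get_obs(); print(o)
E
```

```text
top {'fx': 481.9656705541987, 'fy': 481.9656705541987, 'cx': 317.9653001975845, 'cy': 236.9786581147309, 'distortion': array([0.04553929, 0.        , 0.        , 0.        , 0.        ]), 'xyz': array([ 0.43815873, -0.041594  ,  0.98261578]), 'rotation': array([ 0.71542723, -0.69757687,  0.03524226, -0.01756048])}
side {'fx': 590.760324463206, 'fy': 590.760324463206, 'cx': 316.6519234114473, 'cy': 240.27544942140298, 'distortion': array([-0.16496035,  0.        ,  0.        ,  0.        ,  0.        ]), 'xyz': array([0.41707639, 0.89014399, 0.62468384]), 'rotation': array([-0.05495452,  0.86987303, -0.48958101,  0.02472539])}
{'clock': 0.1, 'joints': array([-1.16641600e+00,  3.53611245e-01,  1.63405032e+00,  1.14362786e-05,
        1.15520326e+00, -2.40758595e-03]), 'qd': array([ 0.0003377 , -0.00166734, -0.00121404, -0.00135341,  0.00048313,
        0.00123776]), 'effort': array([ 2.87229459e-04, -6.06356478e+01, -3.42822361e+01, -6.68237476e-05,
        4.08645239e-03,  2.01011295e-05]), 'tcp_pos': array([ 0.24712011, -0.57360754,  0.23062059]), 'ee_rot': array([ 9.79386928e-01,  2.01992179e-01, -1.21861414e-04, -6.24327879e-04]), 'contact_force': array([ 0.52626104, -0.52241277, -0.37697256]), 'wrist_torque': array([0.02500201, 0.01681075, 0.00555914]), 'grip_force': 0.0, 'grip_width': 0.08533761857557351}
```

View pics/top0.png

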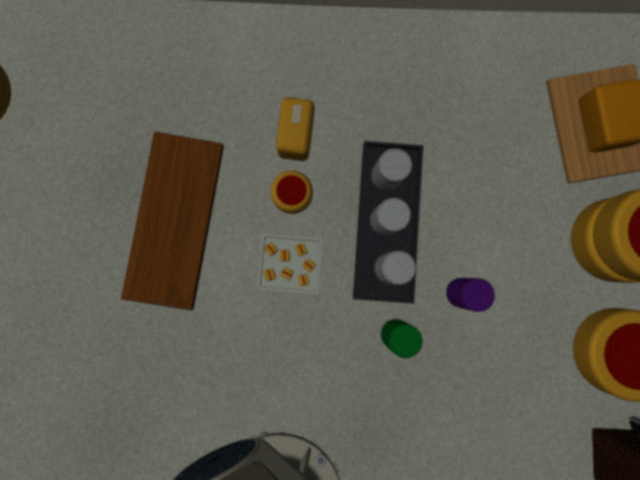

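View pics/side0.png

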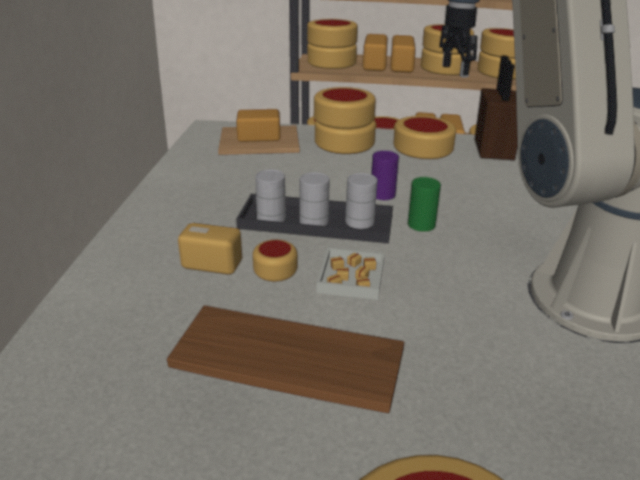

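The top view shows the wooden board's corners at about (155,132), (223,142), (193,309), (122,298). The tray is at about (390,220).

Candidates for the tins:
- Grey tins in the tray, with lids at about (395,165), (393,216) and (398,267). These match the description, so I choose them.
- Green look-alike at (403,338) and purple look-alike at (475,293). I leave both alone.

The side view agrees: tins at (270,195), (314,198) and (361,200), with the other board at (260,140) being a distractor.

```bash
cat > h.py <<'E'
import numpy as np, cv2
from bench import *
from scipy.spatial.transform import Rotation as R
def ray(n,uv,z):
    c=camera_info(n); K=np.array([[c['fx'],0,c['cx']],[0,c['fy'],c['cy']],[0,0,1.]])
    p=cv2.undistortPoints(np.array(uv,float).reshape(-1,1,2),K,np.array(c['distortion'])).reshape(-1,2)
    d=R.from_quat(c['rotation']).apply(np.c_[p,np.ones(len(p))])
    o=np.array(c['xyz']); return o+d*((z-o[2])/d[:,2])[:,None]
def to_tool(xy,z=None):
    o=get_obs(); p=o['tcp_pos']; d=np.array([xy[0]-p[0],xy[1]-p[1],(z-p[2]) if z is not None else 0])
    return R.from_quat(o['ee_rot']).inv().apply(d)*100
E
python3 - <<'E'
from h import *
im=cv2.imread('pics/top0.png'); hsv=cv2.cvtColor(im,cv2.COLOR_BGR2HSV)
g=hsv[:,:,2]
sub=np.zeros_like(g); 
m=((hsv[:,:,1]<45)&(g>125)).astype(np.uint8); sub[140:300,362:424]=m[140:300,362:424]
sub=cv2.morphologyEx(sub,cv2.MORPH_OPEN,np.ones((5,5),np.uint8))
print(g[165,390:415:4],g[178,370:395:4],g[155:180:5,440])
n,l,s,c=cv2.connectedComponentsWithStats(sub)
for i in range(1,n):
    if s[i,4]>200:
        pts=max(cv2.findContours((l==i).astype(np.uint8),0,cv2.CHAIN_APPROX_NONE)[0],key=len)
        (u,v),r=cv2.minEnclosingCircle(pts); print(s[i],c[i],(u,v),r,ray('top',[(u,v)],.106).round(4),ray('top',[c[i]],.106).round(4))
h=hsv
mb=((h[:,:,0]<16)&(h[:,:,1]>110)).astype(np.uint8); mb[:,:100]=0; mb[:,240:]=0; mb[:120]=0; mb[330:]=0
pts=max(cv2.findContours(mb,0,cv2.CHAIN_APPROX_NONE)[0],key=cv2.contourArea)
bx=cv2.boxPoints(cv2.minAreaRect(pts)); P=ray('top',bx,.02); print(bx,P.round(4),P.mean(0), np.linalg.norm(np.diff(P,axis=0),axis=1))
print('tray',ray('top',[(364,142),(423,146),(414,303),(353,298)],.025).round(3))
print('block',ray('top',[(284,98),(313,100),(308,160),(277,156)],.06).round(3),'round',ray('top',[(292,191)],.05),'dish',ray('top',[(263,236),(320,238),(320,293),(260,291)],.02).round(3))
print('green',ray('top',[(404,339),(476,294)],.1).round(3))
o=get_obs();print(R.from_quat(o['ee_rot']).as_matrix().round(3))
cv2.imwrite('pics/c.png',cv2.resize(im[120:370,330:510],None,fx=2.4,fy=2.4))
E
```

```text
[109 109 108 106 102  89  26] [ 33  65  60  58  76  98 102] [107 104 106 103 105]
[[120.91776 298.24405]
 [151.97876 130.51459]
 [222.91644 143.65118]
 [191.85544 311.38065]] [[0.3808 0.3162 0.02  ]
 [0.7156 0.2729 0.02  ]
 [0.694  0.1313 0.02  ]
 [0.3579 0.1787 0.02  ]] [0.53707256 0.22479708 0.02      ] [0.33761577 0.14324938 0.33947894]
tray [[ 0.705 -0.153  0.025]
 [ 0.7   -0.273  0.025]
 [ 0.384 -0.258  0.025]
 [ 0.391 -0.137  0.025]]
block [[ 0.778  0.009  0.06 ]
 [ 0.776 -0.048  0.06 ]
 [ 0.657 -0.041  0.06 ]
 [ 0.663  0.019  0.06 ]] round [[ 0.59685608 -0.01123882  0.05      ]] dish [[ 0.51   0.045  0.02 ]
 [ 0.509 -0.069  0.02 ]
 [ 0.399 -0.072  0.02 ]
 [ 0.4    0.047  0.02 ]]
green [[ 0.323 -0.223  0.1  ]
 [ 0.408 -0.354  0.1  ]]
[[ 0.918  0.396 -0.   ]
 [ 0.396 -0.918  0.001]
 [ 0.    -0.001 -1.   ]]
```

View pics/c.png

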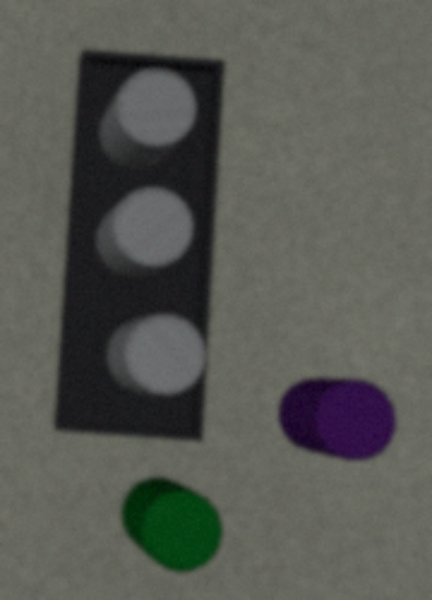

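The crop confirms three grey tins in the dark tray, with lids at (395,165), (394,215) and (398,267) in the full image. Green and purple stand outside the tray.

Run:
```python
from h import *
im=cv2.imread('pics/top0.png'); g=cv2.GaussianBlur(cv2.cvtColor(im,cv2.COLOR_BGR2GRAY),(3,3),0)
sub=np.zeros_like(g); sub[148:296,366:417]=(g[148:296,366:417]>82)
sub=cv2.morphologyEx(sub,cv2.MORPH_OPEN,np.ones((5,5),np.uint8))
n,l,s,c=cv2.connectedComponentsWithStats(sub)
for i in range(1,n):
    if s[i,4]>200:
        pts=max(cv2.findContours((l==i).astype(np.uint8),0,cv2.CHAIN_APPROX_NONE)[0],key=len)
        (u,v),(a,b),_=cv2.fitEllipse(pts); w=ray('top',[(u,v)],.106)[0]
        print(s[i],(u,v),a,b,w.round(4),to_tool(w[:2],.056).round(2))
# side-view: lids
w=ray('side',[(271,176),(314,179),(361,181)],.106);print(w.round(3))
```

```text
[379 150  32  30 765] (394.39398193359375, 164.5084228515625) 29.427356719970703 31.279705047607422 [ 0.6421 -0.2008  0.106 ] [ 51.02 -18.59  17.49]
[377 199  32  31 790] (392.8551025390625, 214.1072998046875) 30.19455337524414 31.548480987548828 [ 0.5498 -0.1992  0.106 ] [ 42.61 -22.39  17.49]
[382 252  35  31 834] (398.2422790527344, 267.18707275390625) 30.24131965637207 33.41096115112305 [ 0.4527 -0.2103  0.106 ] [ 33.26 -25.21  17.49]
[[ 0.638 -0.198  0.106]
 [ 0.548 -0.196  0.106]
 [ 0.452 -0.201  0.106]]
```

>>> drive_tool([
  [8.5, [2, -1.5, 0], 0.05],
  [8.5, [5, -4, 0], 0.12],
  [8.5, [9, -7, 0], 0.2],
  [8.5, [12, -9, 0], 0.28],
  [8.5, [15, -11.5, 0], 0.36],
  [8.5, [18, -13.7, 0], 0.42],
  [8.5, [21, -16, 0], 0.457],
  [8.5, [24, -18.2, 0], 0.457],
  [8.5, [27, -20.5, 0], 0.457],
  [8.5, [30, -22.7, 1], 0.457],
  [8.5, [32, -24.3, 3], 0.457],
  [8.5, [33.2, -25.1, 5], 0.457],
  [8.5, [33.26, -25.2, 6], 0.457],
  [8.5, [33.26, -25.2, 6], 0.457],
  [8.5, [33.26, -25.2, 6], 0.457],
], force=50)

```text
clock: 1.6
tcp_pos: [0.4528, -0.2116, 0.1716]
ee_rot: [1.0, -0.025, -0.0, 0.0]
contact_force: [0.3, -0.4, 0.1]
grip_width: 0.0853
grip_force: 0.0
```

Run:
```python
from h import *
o=get_obs();print(o['clock'],o['contact_force'],o['tcp_pos'],R.from_quat(o['ee_rot']).as_matrix().round(3),to_tool((.453,-.210),.056))
```

```text
1.6 [ 0.26333275 -0.4456165   0.09981116] [ 0.45284909 -0.21162721  0.17158204] [[ 0.999 -0.051 -0.   ]
 [-0.051 -0.999 -0.   ]
 [-0.     0.    -1.   ]] [ 9.14028202e-03 -1.65046537e-01  1.15581770e+01]
```

>>> drive_tool([
  [8.5, [0, -0.15, 2], 0],
  [8.5, [0, -0.15, 5], 0],
  [8.5, [0, -0.15, 8], 0],
  [8.5, [0, -0.15, 10.5], 0],
  [8.5, [0, -0.15, 11.5], 0],
  [8.5, [0, -0.15, 11.5], 0],
  [5, [0, -0.15, 11.5], 0],
  [5, [0, -0.15, 11.5], 0],
  [5, [0, -0.15, 11.5], 0],
  [5, [0, -0.15, 11.5], 0],
  [5, [0, -0.15, 11.5], 0],
  [5, [0, -0.15, 11.5], 0],
  [5, [0, -0.15, 11.5], 0],
])

```text
clock: 2.9
tcp_pos: [0.4542, -0.2101, 0.0581]
ee_rot: [1.0, -0.025, 0.001, 0.001]
contact_force: [-1.7, -0.3, 5.8]
grip_width: 0.0613
grip_force: 53.7
```

>>> drive_tool([
  [5, [0, 0, -0.5], 0],
  [5, [0, 0, -1.5], 0],
  [5, [0, 0, -3.5], 0],
  [5, [0, 0, -6], 0],
  [5, [0, 0, -8.5], 0],
  [5, [0, 0, -11], 0],
  [5, [0, 0, -12.5], 0],
  [5, [0, 0, -13.5], 0],
  [5, [0, 0, -14], 0],
  [5, [0, 0, -14], 0],
  [5, [0, 0, -14], 0],
  [5, [0, 0, -14], 0],
  [5, [0, 0, -14], 0],
  [5, [0, 0, -14], 0],
  [5, [0, 0, -14], 0],
])

```text
clock: 4.4
tcp_pos: [0.453, -0.2094, 0.196]
ee_rot: [1.0, -0.025, -0.0, -0.0]
contact_force: [0.2, 0.6, -4.9]
grip_width: 0.0609
grip_force: 55.8
```

```bash
cat > w.py <<'E'
from h import *
import sys
F=[]
for i in range(8):
    camera('top'); F.append(get_obs()['contact_force'])
o=get_obs()
print('F',np.mean(F,0).round(2),np.std(F,0).round(2),o['clock'],o['tcp_pos'].round(4),o['grip_width'],o['joints'].round(2),R.from_quat(o['ee_rot']).as_matrix().round(3)[:,1])
for t in ((.438,.238),(.537,.225),(.636,.212)): print(to_tool(t,.072).round(2))
E
python3 w.py
```

```text
F [-0.15  0.1  -4.15] [0.47 0.39 0.39] 4.8 [ 0.4531 -0.2095  0.1963] 0.061802971611076785 [-0.44  0.2   1.93  0.    1.01  1.18] [-0.05  -0.999  0.   ]
[ -3.76 -44.61  12.43]
[  6.2  -43.81  12.43]
[ 16.15 -43.01  12.43]
```

>>> drive_tool([
  [5, [0, -1, 0], 0],
  [5, [0, -3, 0], 0],
  [5, [-0.3, -6, 0], 0],
  [5, [-0.6, -9.5, 0], 0],
  [5, [-1, -13, 0], 0],
  [5, [-1.3, -16.5, 0], 0],
  [5, [-1.6, -20, 0], 0],
  [5, [-2, -23.5, 0], 0],
  [5, [-2.3, -27, 0], 0],
  [5, [-2.6, -30.5, 0], 0],
  [5, [-3, -34, 0], 0],
  [5, [-3.3, -37.5, 0], 0],
  [5, [-3.5, -40.5, 0], 0],
  [5, [-3.7, -43, 0], 0],
  [5, [-3.76, -44.2, 1], 0],
  [5, [-3.76, -44.6, 3], 0],
  [5, [-3.76, -44.6, 5], 0],
  [5, [-3.76, -44.6, 7.5], 0],
  [5, [-3.76, -44.6, 9.5], 0],
  [5, [-3.76, -44.6, 10.5], 0],
])

```text
clock: 6.8
tcp_pos: [0.4365, 0.2369, 0.0892]
ee_rot: [1.0, -0.025, -0.001, 0.001]
contact_force: [0.2, 0.1, -4.4]
grip_width: 0.0613
grip_force: 56.8
```

>>> drive_tool([
  [5, [0, 0, 0.3], 0],
  [5, [0, 0, 0.7], 0],
  [5, [0, 0, 1.0], 0],
  [5, [0, 0, 1.3], 0],
  [5, [0, 0, 1.5], 0],
  [5, [0, 0, 1.7], 0],
  [5, [0, 0, 1.8], 0],
  [5, [0, 0, 1.9], 0],
  [5, [0, 0, 1.9], 0],
  [5, [0, 0, 1.9], 0],
])

```text
clock: 7.8
tcp_pos: [0.438, 0.2379, 0.0723]
ee_rot: [1.0, -0.025, 0.0, -0.0]
contact_force: [0.1, 0.2, -4.5]
grip_width: 0.0615
grip_force: 56.9
```

>>> drive_tool([
  [5, [0, 0, 0.1], 0],
  [5, [0, 0, 0.1], 0],
  [5, [0, 0, 0.1], 0],
  [5, [0, 0, 0.1], 0],
])

```text
clock: 8.2
tcp_pos: [0.438, 0.2379, 0.0721]
ee_rot: [1.0, -0.025, 0.0, -0.0]
contact_force: [-3.5, -1.6, 7.8]
grip_width: 0.0611
grip_force: 58.0
```

>>> drive_tool([
  [5, [0, 0, 0.1], 0],
  [5, [0, 0, 0.1], 0],
  [5, [0, 0, 0.1], 0],
  [5, [0, 0, 0.1], 0],
])

```text
clock: 8.6
tcp_pos: [0.4381, 0.238, 0.0721]
ee_rot: [1.0, -0.025, 0.0, -0.0]
contact_force: [-7.2, -3.6, 22.6]
grip_width: 0.0612
grip_force: 59.1
```

>>> drive_tool([
  [5, [0, 0, -0.1], 0],
  [6.6, [0, 0, -0.1], 0],
  [7.5, [0, 0, -0.1], 0],
  [8.5, [0, 0, -0.1], 0],
  [8.5, [0, 0, -0.1], 0],
  [8.5, [0, 0, -0.1], 0],
  [8.5, [0, 0, -0.1], 0],
  [8.5, [0, 0, -1], 0],
  [8.5, [0, 0, -3], 0],
  [8.5, [0, 0, -6], 0],
  [8.5, [0, 0, -9.5], 0],
  [8.5, [0, 0, -11.5], 0],
  [8.5, [0, 0, -12], 0],
])

```text
clock: 9.9
tcp_pos: [0.4393, 0.2386, 0.1933]
ee_rot: [1.0, -0.025, 0.002, -0.001]
contact_force: [0.0, 0.2, 0.1]
grip_width: 0.0852
grip_force: 0.0
```

>>> drive_tool([
  [8.5, [0.5, 1.5, 0], 0],
  [8.5, [1.5, 4.5, 0], 0],
  [8.5, [2.5, 8.5, 0], 0],
  [8.5, [4, 12.5, 0], 0],
  [8.5, [5, 16.5, 0], 0],
  [8.5, [6.5, 20.5, 0], 0],
  [8.5, [7.5, 24.5, 0], 0],
  [8.5, [9, 28.5, 0], 0],
  [8.5, [10, 32.5, 0], 0],
  [8.5, [11.5, 36.5, 0], 0],
  [8.5, [12.5, 40, 0], 0],
  [8.5, [13, 42, 0], 0],
  [8.5, [13.4, 43.1, 0], 0],
  [8.5, [13.4, 43.1, 0], 0],
  [8.5, [13.4, 43.1, 0], 0],
  [8.5, [13.4, 43.1, 0], 0],
])

```text
clock: 11.5
tcp_pos: [0.5498, -0.1981, 0.1901]
ee_rot: [1.0, -0.025, -0.0, -0.0]
contact_force: [-0.1, 0.5, 0.6]
grip_width: 0.0853
grip_force: 0.0
```

Run:
```python
from h import *
im=camera('side');cv2.imwrite('pics/s1.png',im[:,:,::-1])
o=get_obs();print(o['clock'],o['tcp_pos'],o['contact_force'],to_tool((.550,-.199),.056))
```

```text
11.55 [ 0.54994591 -0.19812376  0.19024871] [-0.07874875  0.55994713  1.20596103] [ 0.01366884  0.09102925 13.42484216]
```

View pics/s1.png

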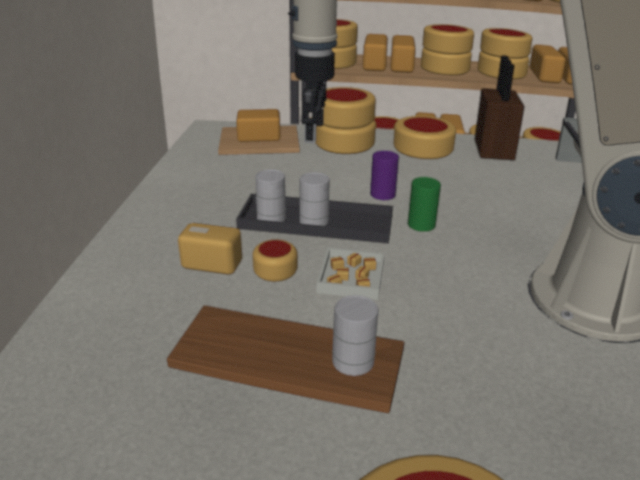

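The first tin stands upright on the board at about (355,335), and the gripper is above the middle tin at (314,198). Nothing else has moved.

>>> drive_tool([
  [8.5, [0, 0.1, 1], 0],
  [8.5, [0, 0.1, 3], 0],
  [8.5, [0, 0.1, 6], 0],
  [8.5, [0, 0.1, 9], 0],
  [8.5, [0, 0.1, 11.5], 0],
  [8.5, [0, 0.1, 12.8], 0],
  [8.5, [0, 0.1, 13.3], 0],
  [8.5, [0, 0.1, 13.3], 0],
  [5, [0, 0.1, 13.3], 0],
  [5, [0, 0.1, 13.3], 0],
  [5, [0, 0.1, 13.3], 0],
  [5, [0, 0.1, 13.3], 0],
  [5, [0, 0.1, 13.3], 0],
  [5, [0, 0.1, 13.3], 0],
  [5, [0, 0.1, 13.3], 0],
])

```text
clock: 13.05
tcp_pos: [0.551, -0.2005, 0.0588]
ee_rot: [1.0, -0.025, 0.001, 0.0]
contact_force: [-0.9, 1.5, 5.3]
grip_width: 0.0614
grip_force: 54.1
```

>>> drive_tool([
  [5, [0, 0, -0.5], 0],
  [5, [0, 0, -1.5], 0],
  [5, [0, 0, -3.5], 0],
  [5, [0, 0, -6], 0],
  [5, [0, 0, -8.5], 0],
  [5, [0, 0, -11], 0],
  [5, [0, 0, -12.5], 0],
  [5, [0, 0, -13.5], 0],
  [5, [0, 0, -14], 0],
  [5, [0, 0, -14], 0],
  [5, [0, 0, -14], 0],
  [5, [0, 0, -14], 0],
  [5, [0, 0, -14], 0],
  [5, [0, 0, -14], 0],
  [5, [0, 0, -14], 0],
])

```text
clock: 14.55
tcp_pos: [0.55, -0.2003, 0.197]
ee_rot: [1.0, -0.025, -0.0, -0.0]
contact_force: [0.7, 0.3, -2.9]
grip_width: 0.061
grip_force: 54.9
```

```bash
python3 w.py
```

```text
F [ 0.07 -0.27 -2.02] [0.56 0.52 0.57] 14.95 [ 0.5501 -0.2003  0.1973] 0.06164495896705025 [-0.35  0.33  1.75 -0.    1.06  1.27] [-0.05  -0.999  0.   ]
[-13.4  -43.21  12.53]
[ -3.44 -42.41  12.53]
[  6.51 -41.61  12.53]
```

>>> drive_tool([
  [5, [0, -1, 0], 0],
  [5, [-0.2, -3, 0], 0],
  [5, [-0.5, -6, 0], 0],
  [5, [-0.8, -9.5, 0], 0],
  [5, [-1.1, -13, 0], 0],
  [5, [-1.4, -16.5, 0], 0],
  [5, [-1.7, -20, 0], 0],
  [5, [-2, -23.5, 0], 0],
  [5, [-2.3, -27, 0], 0],
  [5, [-2.6, -30.5, 0], 0],
  [5, [-2.9, -34, 0], 0],
  [5, [-3.2, -37.5, 0], 0],
  [5, [-3.4, -40.5, 0], 0],
  [5, [-3.44, -42, 0.5], 0],
  [5, [-3.44, -42.4, 2], 0],
  [5, [-3.44, -42.4, 4], 0],
  [5, [-3.44, -42.4, 6.5], 0],
  [5, [-3.44, -42.4, 9], 0],
  [5, [-3.44, -42.4, 10.5], 0],
  [5, [-3.44, -42.4, 11.3], 0],
])

```text
clock: 16.95
tcp_pos: [0.5359, 0.2236, 0.0822]
ee_rot: [1.0, -0.025, -0.001, 0.001]
contact_force: [-0.2, -0.1, -2.4]
grip_width: 0.0615
grip_force: 55.1
```

>>> drive_tool([
  [5, [0, 0, 0.4], 0],
  [5, [0, 0, 0.7], 0],
  [5, [0, 0, 0.9], 0],
  [5, [0, 0, 1.1], 0],
  [5, [0, 0, 1.15], 0],
  [5, [0, 0, 1.2], 0],
  [5, [0, 0, 1.2], 0],
  [5, [0, 0, 1.2], 0],
])

```text
clock: 17.75
tcp_pos: [0.5373, 0.225, 0.0729]
ee_rot: [1.0, -0.025, 0.0, -0.0]
contact_force: [-0.7, 0.2, 5.0]
grip_width: 0.0613
grip_force: 55.5
```

>>> drive_tool([
  [5.8, [0, 0, 0], 0],
  [6.6, [0, 0, 0], 0],
  [7.5, [0, 0, 0], 0],
  [8.5, [0, 0, 0], 0],
  [8.5, [0, 0, 0], 0],
  [8.5, [0, 0, 0], 0],
  [8.5, [0, 0, 0], 0],
  [8.5, [0, 0, -1], 0],
  [8.5, [0, 0, -3], 0],
  [8.5, [0, 0, -6], 0],
  [8.5, [0, 0, -9.5], 0],
  [8.5, [0, 0, -11.5], 0],
  [8.5, [0, 0, -12], 0],
])

```text
clock: 19.05
tcp_pos: [0.5385, 0.2255, 0.1956]
ee_rot: [1.0, -0.025, 0.002, -0.001]
contact_force: [-0.3, 0.2, 0.2]
grip_width: 0.085
grip_force: 0.0
```

>>> drive_tool([
  [8.5, [0.5, 1.5, 0], 0],
  [8.5, [1.5, 4.5, 0], 0],
  [8.5, [2.5, 8.5, 0], 0],
  [8.5, [4, 12.5, 0], 0],
  [8.5, [5, 16.5, 0], 0],
  [8.5, [6.5, 20.5, 0], 0],
  [8.5, [7.5, 24.5, 0], 0],
  [8.5, [9, 28.5, 0], 0],
  [8.5, [10, 32.5, 0], 0],
  [8.5, [11, 36.5, 0], 0],
  [8.5, [12, 39.5, 0], 0],
  [8.5, [12.5, 41.2, 0], 0],
  [8.5, [12.65, 42, 0], 0],
  [8.5, [12.65, 42, 0], 0],
  [8.5, [12.65, 42, 0], 0],
  [8.5, [12.65, 42, 0], 0],
])

```text
clock: 20.65
tcp_pos: [0.6421, -0.1995, 0.1923]
ee_rot: [1.0, -0.024, -0.0, -0.0]
contact_force: [-0.8, -0.6, -0.1]
grip_width: 0.0852
grip_force: 0.0
```

Run:
```python
from h import *
im=camera('side');cv2.imwrite('pics/s2.png',im[:,:,::-1])
o=get_obs();print(o['clock'],o['tcp_pos'],o['contact_force'],to_tool((.642,-.201),.0575))
```

```text
20.7 [ 0.6421953  -0.1996145   0.19239238] [ 0.16759728  0.27407208 -0.8778821 ] [-1.11160500e-02  1.42452449e-01  1.34892073e+01]
```

View pics/s2.png

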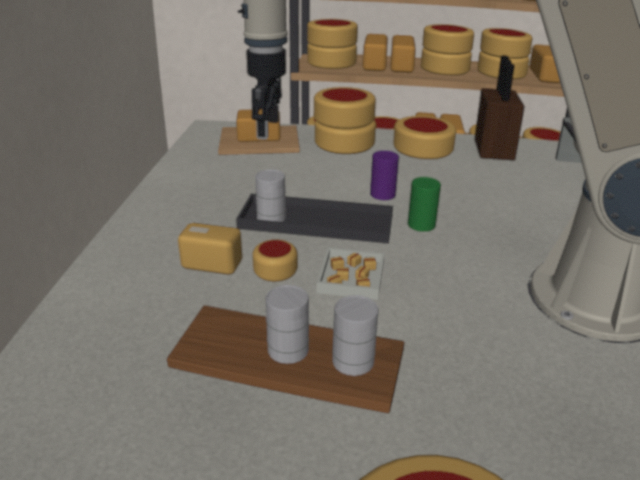

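Two tins stand upright on the board at about (288,325) and (355,335), and the gripper is above the last tin at (270,195).

>>> drive_tool([
  [8.5, [0, 0.1, 1], 0],
  [8.5, [0, 0.1, 3], 0],
  [8.5, [0, 0.1, 6], 0],
  [8.5, [0, 0.1, 9], 0],
  [8.5, [0, 0.1, 11.5], 0],
  [8.5, [0, 0.1, 12.8], 0],
  [8.5, [0, 0.1, 13.5], 0],
  [8.5, [0, 0.1, 13.5], 0],
  [5, [0, 0.1, 13.5], 0],
  [5, [0, 0.1, 13.5], 0],
  [5, [0, 0.1, 13.5], 0],
  [5, [0, 0.1, 13.5], 0],
  [5, [0, 0.1, 13.5], 0],
  [5, [0, 0.1, 13.5], 0],
  [5, [0, 0.1, 13.5], 0],
])

```text
clock: 22.2
tcp_pos: [0.6433, -0.2021, 0.059]
ee_rot: [1.0, -0.025, 0.001, 0.0]
contact_force: [-0.9, 1.9, 6.0]
grip_width: 0.0616
grip_force: 54.6
```

>>> drive_tool([
  [5, [0, 0, -0.5], 0],
  [5, [0, 0, -1.5], 0],
  [5, [0, 0, -3.5], 0],
  [5, [0, 0, -6], 0],
  [5, [0, 0, -8.5], 0],
  [5, [0, 0, -11], 0],
  [5, [0, 0, -12.5], 0],
  [5, [0, 0, -13.5], 0],
  [5, [0, 0, -14], 0],
  [5, [0, 0, -14], 0],
  [5, [0, 0, -14], 0],
  [5, [0, 0, -14], 0],
  [5, [0, 0, -14], 0],
  [5, [0, 0, -14], 0],
  [5, [0, 0, -14], 0],
])

```text
clock: 23.7
tcp_pos: [0.6422, -0.2019, 0.197]
ee_rot: [1.0, -0.025, -0.0, -0.0]
contact_force: [0.2, -0.6, -1.6]
grip_width: 0.0618
grip_force: 54.7
```

```bash
python3 w.py
```

```text
F [ 0.13  0.37 -2.04] [0.35 0.38 0.35] 24.1 [ 0.6422 -0.2019  0.1973] 0.06114186046589917 [-0.31  0.46  1.55 -0.    1.13  1.31] [-0.05  -0.999  0.   ]
[-22.61 -42.91  12.53]
[-12.65 -42.11  12.53]
[ -2.7  -41.31  12.53]
```

Weights: first tin about 4.2 N, the other two about 2 N each, so the first is the heaviest. Next I place this tin at the far spot.

>>> drive_tool([
  [5, [0, -1, 0], 0],
  [5, [-0.2, -3, 0], 0],
  [5, [-0.4, -6, 0], 0],
  [5, [-0.7, -9.5, 0], 0],
  [5, [-1, -13, 0], 0],
  [5, [-1.2, -16.5, 0], 0],
  [5, [-1.4, -20, 0], 0],
  [5, [-1.7, -23.5, 0], 0],
  [5, [-1.9, -27, 0], 0],
  [5, [-2.1, -30.5, 0], 0],
  [5, [-2.3, -34, 0], 0],
  [5, [-2.5, -37.5, 0], 0],
  [5, [-2.7, -40, 0], 0],
  [5, [-2.7, -41, 0.5], 0],
  [5, [-2.7, -41.3, 2], 0],
  [5, [-2.7, -41.3, 4], 0],
  [5, [-2.7, -41.3, 6.5], 0],
  [5, [-2.7, -41.3, 9], 0],
  [5, [-2.7, -41.3, 10.5], 0],
  [5, [-2.7, -41.3, 11.3], 0],
])

```text
clock: 26.1
tcp_pos: [0.6348, 0.2108, 0.082]
ee_rot: [1.0, -0.025, -0.001, 0.001]
contact_force: [0.2, -0.3, -1.2]
grip_width: 0.0611
grip_force: 55.0
```

>>> drive_tool([
  [5, [0, 0, 0.4], 0],
  [5, [0, 0, 0.7], 0],
  [5, [0, 0, 0.9], 0],
  [5, [0, 0, 1.1], 0],
  [5, [0, 0, 1.15], 0],
  [5, [0, 0, 1.2], 0],
  [5, [0, 0, 1.2], 0],
  [5, [0, 0, 1.2], 0],
])

```text
clock: 26.9
tcp_pos: [0.6363, 0.212, 0.073]
ee_rot: [1.0, -0.025, 0.0, -0.0]
contact_force: [-1.5, -0.1, 5.9]
grip_width: 0.0611
grip_force: 55.3
```

>>> drive_tool([
  [5.8, [0, 0, 0], 0],
  [6.6, [0, 0, 0], 0],
  [7.5, [0, 0, 0], 0],
  [8.5, [0, 0, 0], 0],
  [8.5, [0, 0, 0], 0],
  [8.5, [0, 0, 0], 0],
  [8.5, [0, 0, 0], 0],
  [8.5, [0, 0, -1], 0],
  [8.5, [0, 0, -3], 0],
  [8.5, [0, 0, -6], 0],
  [8.5, [0, 0, -9.5], 0],
  [8.5, [0, 0, -11.5], 0],
  [8.5, [0, 0, -12], 0],
  [8.5, [0, 0, -12], 0],
  [8.5, [0, 0, -12], 0],
  [8.5, [0, 0, -12], 0],
])

```text
clock: 28.5
tcp_pos: [0.6351, 0.2116, 0.1907]
ee_rot: [1.0, -0.025, -0.001, 0.0]
contact_force: [-1.2, 0.1, 0.1]
grip_width: 0.0849
grip_force: 0.0
```

>>> drive_tool([
  [8.5, [-1, 0, 0], 0],
  [8.5, [-3, -0.2, 0], 0],
  [8.5, [-6, -0.5, 0], 0],
  [8.5, [-9.5, -0.8, 0], 0],
  [8.5, [-13, -1.1, 0], 0],
  [8.5, [-16, -1.3, 0], 0],
  [8.5, [-18.5, -1.5, 0], 0],
  [8.5, [-19.5, -1.6, 0], 0],
  [8.5, [-19.9, -1.6, 0], 0],
  [8.5, [-19.9, -1.6, 0], 0],
  [8.5, [-19.9, -1.6, 0], 0],
])

```text
clock: 29.6
tcp_pos: [0.439, 0.238, 0.1923]
ee_rot: [1.0, -0.025, 0.0, -0.0]
contact_force: [-0.7, 0.8, 0.9]
grip_width: 0.0851
grip_force: 0.0
```

Run:
```python
from h import *
im=camera('side');cv2.imwrite('pics/s3.png',im[:,:,::-1])
o=get_obs();print(o['clock'],o['tcp_pos'],o['contact_force'],to_tool((.438,.238),.0725))
```

```text
29.65 [0.43899852 0.23786555 0.19226567] [ 0.13126464 -0.03600009  0.20716553] [-1.05789972e-01 -6.66555101e-03  1.19765215e+01]
```

View pics/s3.png

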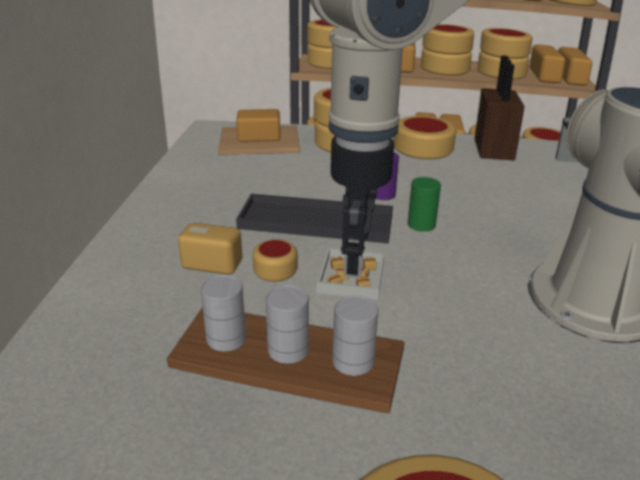

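All three tins stand on the board at about (223,315), (288,325) and (355,335). The gripper is above the nearest one, which is the heavy tin.

>>> drive_tool([
  [8.5, [-0.1, 0, 1], 0],
  [8.5, [-0.1, 0, 3], 0],
  [8.5, [-0.1, 0, 6], 0],
  [8.5, [-0.1, 0, 9], 0],
  [8.5, [-0.1, 0, 11], 0],
  [8.5, [-0.1, 0, 11.9], 0],
  [8.5, [-0.1, 0, 11.9], 0],
  [5, [-0.1, 0, 11.9], 0],
  [5, [-0.1, 0, 11.9], 0],
  [5, [-0.1, 0, 11.9], 0],
  [5, [-0.1, 0, 11.9], 0],
  [5, [-0.1, 0, 11.9], 0],
  [5, [-0.1, 0, 11.9], 0],
  [5, [-0.1, 0, 11.9], 0],
])

```text
clock: 31.05
tcp_pos: [0.4379, 0.2382, 0.0745]
ee_rot: [1.0, -0.025, 0.001, -0.0]
contact_force: [-0.3, -3.3, 6.7]
grip_width: 0.061
grip_force: 55.1
```

>>> drive_tool([
  [5, [0, 0, -0.5], 0],
  [5, [0, 0, -1.5], 0],
  [5, [0, 0, -3.5], 0],
  [5, [0, 0, -6], 0],
  [5, [0, 0, -8.5], 0],
  [5, [0, 0, -11], 0],
  [5, [0, 0, -13.5], 0],
  [5, [0, 0, -15.5], 0],
  [5, [0, 0, -16.5], 0],
  [5, [0, 0, -17], 0],
  [5, [0, 0, -17], 0],
  [5, [0, 0, -17], 0],
  [5, [0, 0, -17], 0],
  [5, [0, 0, -17], 0],
  [5, [0, 0, -17], 0],
  [5, [0, 0, -17], 0],
  [5, [0, 0, -17], 0],
])

```text
clock: 32.75
tcp_pos: [0.437, 0.2379, 0.2432]
ee_rot: [1.0, -0.025, -0.0, 0.0]
contact_force: [-0.5, 0.0, -3.8]
grip_width: 0.0611
grip_force: 55.8
```

```bash
python3 w.py
python3 - <<'E'
from h import *
im=camera('side');cv2.imwrite('pics/s4.png',im[:,:,::-1]); print(get_obs()['clock'],get_obs()['qd'].round(3))
E
```

```text
F [ 0.34 -0.03 -3.88] [0.39 0.52 0.54] 33.15 [0.437  0.2379 0.2433] 0.06140810204704354 [ 0.5   0.14  1.89 -0.    1.11  2.12] [-0.05  -0.999 -0.   ]
[ 9.000e-02 -1.000e-02  1.713e+01]
[10.05  0.79 17.13]
[20.    1.59 17.13]
33.2 [-0.002 -0.    -0.    -0.001 -0.     0.001]
```

View pics/s4.png

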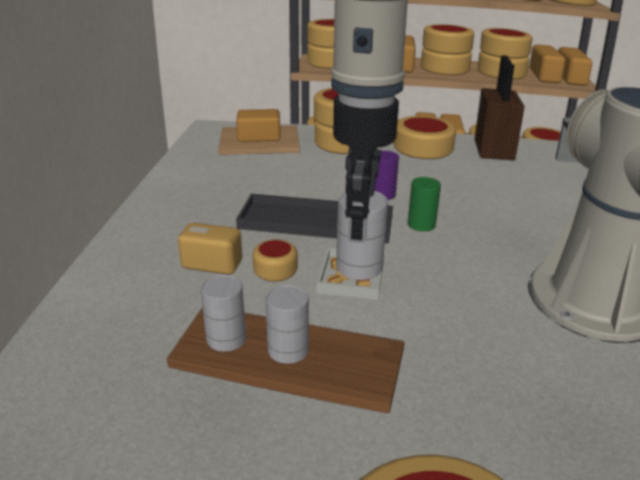

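The heavy tin is held upright at about (360,235), its underside about 19 cm above the counter. The other two stand on the board, and the cheeses and dish are where they started.

```bash
python3 -c "
from bench import *
print(sign_off())"
```

```text
the job is handed in; nothing more can be done
None
```

I moved all three tins to the board and handed the job in holding the heaviest (about 4 N, against about 2 N for each of the others) upright, its underside about 19 cm above the counter; the other two stand on the board and the cheeses and dish look unmoved, though sign-off returned no verdict.

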